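Clamp a freshly poured board and start the rocker

TASK

Clamp the freshly poured paint board and then start its rocker: turn the yellow bar knob clockwise until it suddenly goes stiff, then give it about 30 degrees more (20 to 40 degrees is fine) and leave it tight. Only after that, push the slide switch on the blue control box by its orange ridge over its click to the end with the green dot, so that it stays there. Do not touch the board, and leave the bottles, the cup and the tub standing where they are.

Things in the scene. Friction and masses are not known exactly. Their poses are not given: they have to be found in the camera images.
- rocker: board rocker, fixed to the table: grey base plate 330 x 120 x 12 mm with a clamp pedestal (70 x 70 mm, top 70 mm above the table) and a white drive under the board. Origin on the table straight below the knob's axis; x points from the knob along the board (away from the robot, within 0.35 rad), z up. An aluminium clamp bar (44 x 70 mm, top at z = 96 mm) presses on the board's handle.
- board: wooden paddle board held in the rocker, blade painted wet: 16 mm thick, underside 70 mm and top 86 mm above the table (paint to 91 mm). Origin on its underside on the knob's axis, axes as the rocker's. Handle 42 mm wide from x = -51 to 100 mm, blade 130 mm wide from x = 98 to 283 mm. Must not be touched.
- knob_grip (a point): yellow bar knob on top of a black collar above the clamp bar. This point is on its vertical axis, 128 mm above the table, at the height to grip. The bar is 60 mm long (this frame's x), 16 mm wide (y) and 30 mm tall, from 110 to 140 mm above the table; black line on the end towards -x. Below the bar is a round flange 36 mm across from 102 to 110 mm and the collar, 48 mm across, from 96 to 102 mm. Pinch the bar across its width from above.
- clamp_knob (a joint): turn of the knob on its collar, rad, growing clockwise seen from above. Starts between 0 and 0.45; turns easily (0.04 N m) until 0.80, where the slack is used up and it goes stiff. Stays where it is left; turning back loosens it again. The bar's line along the rocker's x axis corresponds to clamp_knob + clamp_bite = 0.
- clamp_bite (a joint): extra turn of the black collar (which the knob drags along once its slack is used up), rad, clockwise from above: 0 at the start, needs 0.3 N m to turn, stays where it is left, stop at 1.5. Wanted: about 0.52 (30 degrees).
- control_box: blue battery control box, screwed to the table, 150 (x) x 100 (y) x 50 mm tall; stands left or right of the rocker. Origin under its centre; x points from the red dot to the green dot (each 16 mm, on the top, 55 mm from the middle).
- ridge_top (a point): top middle of the orange ridge on the flush white slide (39 x 31 mm, level with the box's top, 50 mm above the table). The ridge is 6 mm thick along the sliding direction (x), 28 mm wide (y) and stands 8 mm proud, to 58 mm above the table. Frame as the control box. With the switch off it is 7 mm to the red side of the box's middle, with it on 7 mm to the green side. The slide runs in a slot 54 x 32 mm, 10 mm deep, which leaves an open gap of 14 mm at its green end when off.
- power_switch (a joint): travel of the slide in m along the control box's x: 0 = off (red end), 0.014 = on (green end). A detent at the middle: about 6 N to start it, falling to nothing at 0.007; beyond that it snaps on by itself to the end.
- drip_tub: loose white open tub 130 x 100 x 55 mm on the other side of the rocker, a bystander. Origin under its centre.
- bottle_violet: loose violet paint bottle, 44 mm across, 110 mm tall, a bystander. Origin under its centre.
- bottle_amber: loose orange paint bottle, 44 mm across, 120 mm tall, a bystander. Origin under its centre.
- paint_cup: loose red paint cup, 70 mm across at the rim, 75 mm tall, a bystander. Origin under its centre.
There are look-alikes about, which are no part of the job. Of the things shaped like the control_box, the blue one is meant.

How it is judged:
By the outcome, as a careful person would: the job done as asked, in the order asked, and still so for the second after the job is handed in, with the robot touching nothing.
It also fails if it takes over 48 s, if anything falls off the work surface, if the arm or the gripper's body presses on something with over 40 N, if the wrist force passes 120 N, or if a joint passes its speed limit or range.

ROBOT

A 6-joint arm with a two-finger parallel gripper is mounted at the origin on the work surface. World frame = base frame: x ahead of the robot, y to its left, z up, the work surface at z = 0. Lengths are in m, angles in rad, forces in N, time in s.
With the tool pointing down it reaches from about 0.325 to 0.9 m from the base axis. Payload 6.1 kg.
Tool frame: the origin (TCP) lies at the very end of the fingers, on their centre line; the grasp point (between the pads) lies 19 mm behind it (arm.grip_depth is the distance from the TCP to the grasp point, in m); x points along the fingers, y is the direction in which the jaws open and shut, and the axes are right-handed (so a half turn about x gives the same grasp; the last joint's range is limited). The gripper opens to 85 mm and grips with 20 to 120 N. Pads are 22 mm wide; open, the fingers measure 114 mm over their backs; the gripper's body (76 mm by 85 mm) begins 54 mm behind the grasp point. The pads swing forward as they close: fully open they stand 13 mm farther back than shut.
Start: joints at [1.123, 0.22, 1.526, -0, 1.395, -0.126], TCP at [0.198, 0.593, 0.231] pointing down, gripper open.
Joint ranges: [-2.98, 2.98], [-0.91, 2.08], [0.09, 2.57], [-1.24, 4.39], [0.2, 2.65], [-2.68, 2.68]. Speed limits (rad/s): [2.57, 2.57, 3.01, 3.14, 3.14, 3.14].

INTERFACE

Orientations are given as [roll, pitch, yaw] about the fixed x, y, z axes, in that order (R = Rz(yaw) Ry(pitch) Rx(roll)).
In Python, from rig import arm, optics gives the robot as it stands.
- The arm moves only by the tool move_arm, never from a script. Its argument "motion" is a list of rows, each a list of 3 entries, a list of its own where there are three numbers: the turn, a rotation vector about the tool's x, y, z in degrees, then the shift along the tool's x, y, z in m, then the opening, from 0 (shut) to 1 (fully open). A call has 1 to 12 rows; each row shifts and turns the commanded pose from where the row before left it, along the tool's axes as they then stand; what a row does not reach is not made up. A row lasts 1/10 s, in which the tool goes at most 50 mm and 8.59 degrees, less where a joint would pass 70% of its speed; a pose out of reach is approached as far as the arm can. A call is refused whole if a number of a shift passes 0.05 or a number of a turn 8.59, either way. A call with a gripper value outside its range is refused whole. The fingers move at their own pace and stop on an object; "grip_force" is the grip in N (left out, the last holds). Time passes only in rows, so rows that do not move let the fingers close. It gives the time, the measured TCP pose, the force and the opening at its end, in the units of the state.
- arm.get_obs(): the state, without advancing time (a new reading comes with each control period).
- optics.camera(name): name is "side" or "top"; returns the picture (384x512x3 uint8, red, green, blue); there is no depth.
- optics.camera_params(name): a dict with "fovy" (degrees; the focal length in pixels is half the picture's height over the tangent of half this angle, whatever the lens; pixels are square), "cx", "cy" (the principal point, pixels), "distortion" ([k1, k2, p1, p2, k3] as OpenCV has them; the pictures are not rectified), "view" (4x4, takes a point from world to camera coordinates). Camera axes: x right, y down, z forward; pixel columns grow to the right and rows downward; lengths in m; the calibration is good to about 2 mm. A picture is of the moment at which its call begins. camera_params takes no time and is no camera call.
- arm.sign_off(): hands the job in, once; it reports no verdict.
The state is a dict: "clock": time; "qpos": joint angles; "joint_velocities": joint speeds; "joint_torque": joint torques, N m; "ee_pos": TCP position; "eef_rot": TCP orientation; "ft_force": force on the tool from outside, world axes, zero at the start; "moment": the same for the moment, N m; "grip_width": finger opening in m.
Only numpy, scipy, OpenCV 4.12 (cv2) and the standard library are available. Lean on these libraries where they do the work, as an engineer would, in place of code of your own. Each camera call takes 0.05 s, during which the arm holds its last target.

## Working session

There is one attempt and no reset: what is moved stays moved. The work goes in short steps, Python scripts to look and compute and a tool call to move; the robot and the scene stay as the last step left them, time stands still between calls to the robot, and variables do not carry over. Pictures are saved under pics/ and viewed, and the job is handed in when it is done.

Besides the shell and the picture viewer there is one more tool, called after "Emit:" as name([rows], argument=value, ...), one row to a line, values as JSON. move_arm: Moves the arm, as the interface text tells. Its arguments: {"type":"object","properties":{"motion":{"type":"array"},"grip_force":{"type":"number"}},"required":["motion"]}

```bash
mkdir -p pics; ls
python3 - <<'E'
from rig import arm, optics
import cv2
for n in("side","top"):
    p=optics.camera_params(n); print(n,p)
    cv2.imwrite(f"pics/{n}0.png",optics.camera(n)[:,:,::-1])
print(arm.get_obs())
E
```

```text
pics
side {'fovy': 54.74542555447159, 'cx': 257.9499632635693, 'cy': 192.89552592085545, 'distortion': array([-0.07352405,  0.        ,  0.        ,  0.        ,  0.        ]), 'view': array([[ 0.97128385, -0.23768679,  0.01061496, -0.51334467],
       [-0.15829447, -0.67887516, -0.71698771,  0.13170572],
       [ 0.17762474,  0.69471829, -0.69700498,  1.07857123],
       [ 0.        ,  0.        ,  0.        ,  1.        ]])}
top {'fovy': 46.86564212539544, 'cx': 252.53150192777076, 'cy': 198.15082679841686, 'distortion': array([-0.14778138,  0.        ,  0.        ,  0.        ,  0.        ]), 'view': array([[-0.02814919, -0.99959992,  0.00276205, -0.03662514],
       [-0.98885369,  0.02744221, -0.14633968,  0.54944428],
       [ 0.14620534, -0.00685061, -0.98923054,  1.29902315],
       [ 0.        ,  0.        ,  0.        ,  1.        ]])}
{'clock': 0.1, 'qpos': array([ 1.12287017e+00,  2.21154741e-01,  1.52751145e+00,  1.47063160e-05,
        1.39471683e+00, -1.26095631e-01]), 'joint_velocities': array([ 8.95048333e-04, -3.45012767e-03, -3.16654709e-03, -3.27351920e-04,
       -9.79458448e-05,  6.23615829e-04]), 'joint_torque': array([ 1.83727236e-03, -4.98243892e+01, -3.90545833e+01, -2.12805007e-04,
        5.62264962e-03, -3.74710635e-05]), 'ee_pos': array([0.19744343, 0.59240723, 0.23029621]), 'eef_rot': array([-1.70497635,  1.56900591, -2.02680946]), 'ft_force': array([-0.97929545,  0.852464  , -0.17343616]), 'moment': array([-0.00049607, -0.00917606, -0.01608638]), 'grip_width': 0.08567592100493343}
```

View pics/side0.png

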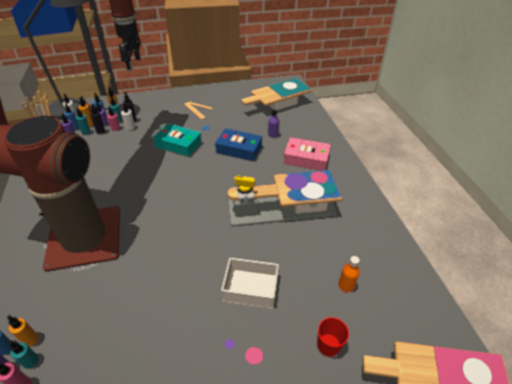

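View pics/top0.png

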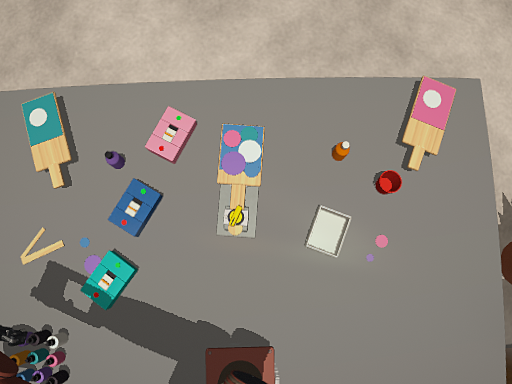

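The side view shows the knob at about (244,184) and the blue box at about (239,144). In the top view the knob is at about (236,216) and the blue box at about (135,208). I'll enlarge both areas.

```bash
cat > h.py <<'E'
import numpy as np,cv2
from rig import arm,optics
from scipy.optimize import least_squares
P={n:optics.camera_params(n) for n in("side","top")}
def KD(n):
    p=P[n];f=192/np.tan(np.radians(p["fovy"])/2)
    return np.array([[f,0,p["cx"]],[0,f,p["cy"]],[0,0,1.]]),np.array(p["distortion"])
def proj(n,X):
    K,D=KD(n);V=P[n]["view"];r,_=cv2.Rodrigues(V[:3,:3])
    return cv2.projectPoints(np.atleast_2d(np.array(X,float)),r,V[:3,3],K,D)[0][:,0]
def ray(n,uv):
    K,D=KD(n);V=P[n]["view"];q=cv2.undistortPoints(np.array([[uv]],float),K,D)[0,0]
    d=V[:3,:3].T@np.array([q[0],q[1],1]);return -V[:3,:3].T@V[:3,3],d
def plane(n,uv,z):
    c,d=ray(n,uv);return c+d*(z-c[2])/d[2]
def tri(a,b):
    return least_squares(lambda X:np.r_[proj("side",X)[0]-a,proj("top",X)[0]-b],plane("top",b,.1)).x
def crop(n,img,u,v,w,h,s,name):
    c=img[v:v+h,u:u+w,::-1];cv2.imwrite(f"pics/{name}.png",cv2.resize(c,None,fx=s,fy=s,interpolation=cv2.INTER_CUBIC))
E
python3 - <<'E'
from h import *
s=cv2.imread("pics/side0.png")[:,:,::-1];t=cv2.imread("pics/top0.png")[:,:,::-1]
crop("side",s,205,120,70,50,10,"s_box");crop("side",s,220,165,60,50,12,"s_knob")
crop("top",t,105,175,60,60,10,"t_box");crop("top",t,212,190,50,50,12,"t_knob")
E
```

```text
(no output)
```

View pics/s_box.png

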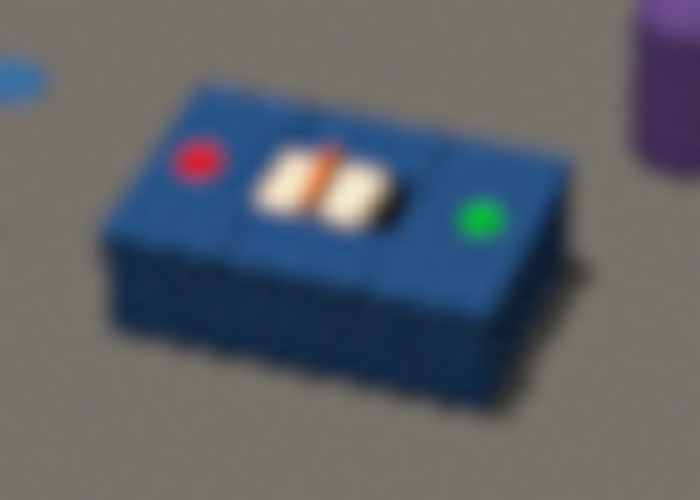

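View pics/s_knob.png

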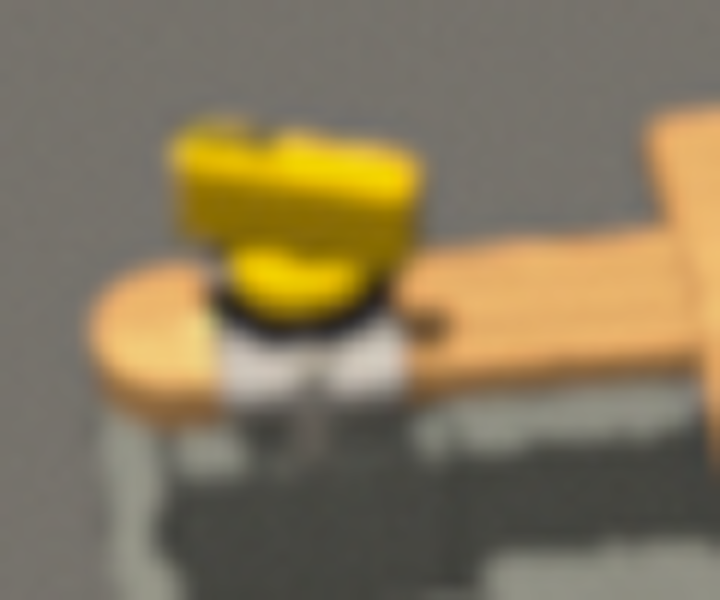

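View pics/t_box.png

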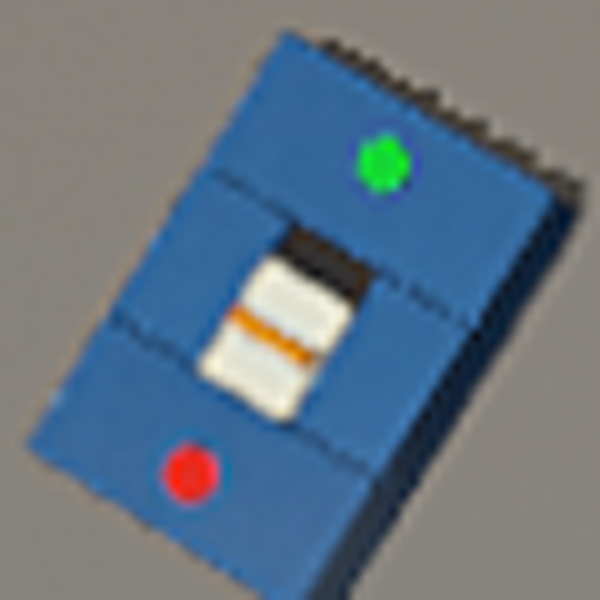

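View pics/t_knob.png

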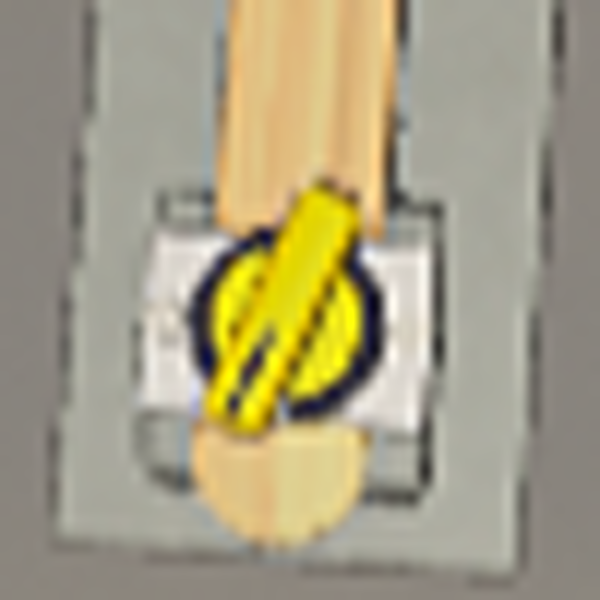

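```bash
cat >> h.py <<'E'
O={"s_box":(205,120,10),"s_knob":(220,165,12),"t_box":(105,175,10),"t_knob":(212,190,12)}
def px(c,p):
    u,v,s=O[c];return np.array([(p[0]+.5)/s-.5+u,(p[1]+.5)/s-.5+v])
E
python3 - <<'E'
from h import *
r=tri(px("s_box",(199,161)),px("t_box",(191,473)));g=tri(px("s_box",(482,219)),px("t_box",(384,164)))
print("red",r,"green",g,"d",np.linalg.norm(g-r),"yaw",np.arctan2(*(g-r)[1::-1]),"mid",(r+g)/2)
rt=tri(px("s_box",(322,172)),px("t_box",(273,335)));print("ridge",rt)
k1=tri(px("s_knob",(196,142)),px("t_knob",(235,415)));k2=tri(px("s_knob",(405,165)),px("t_knob",(332,195)))
print("bar",k1,k2,np.linalg.norm(k1-k2),"yaw",np.arctan2(*(k2-k1)[1::-1]),(k1+k2)/2)
# collar centre from top
print("collar top",plane("top",px("t_knob",(288,320)),.102), "side",plane("side",px("s_knob",(302,285)),.102))
# base-plate edges direction, top view z=.012
a=plane("top",px("t_knob",(93,60)),.012);b=plane("top",px("t_knob",(60,530)),.012);c=plane("top",px("t_knob",(550,60)),.012);d=plane("top",px("t_knob",(515,560)),.012)
print("edge yaw",np.arctan2(*(a-b)[1::-1]),np.arctan2(*(c-d)[1::-1]))
for n,uv in(("violet",(115,160)),("tub",(328,231))):print(n,plane("top",uv,.05))
E
```

```text
red [0.48460677 0.33843917 0.05089254] green [0.57756741 0.27973864 0.0510583 ] d 0.10994298867189951 yaw -0.563228189449069 mid [0.53108709 0.3090889  0.05097542]
ridge [0.52522639 0.31159668 0.05800673]
bar [0.46310617 0.01016446 0.13828194] [ 0.5113851  -0.01341099  0.14209576] 0.053862808312161656 yaw -0.45425810510000286 [ 0.48724563 -0.00162326  0.14018885]
collar top [ 0.48814854 -0.0013736   0.102     ] side [ 0.4856493  -0.00704616  0.102     ]
edge yaw -0.08737639427745118 -0.09868279830286347
violet [0.67760613 0.36922587 0.05      ]
tub [ 0.44142803 -0.27437714  0.05      ]
```

Heights and sizes check out: dots 110 mm apart at z=0.051, ridge at 0.058, bar top at 0.140. I'll overlay the models to refine the yaw angles.

```bash
cat >> h.py <<'E'
def box(c,yaw,x0,x1,y0,y1,z):
    R=np.array([[np.cos(yaw),-np.sin(yaw)],[np.sin(yaw),np.cos(yaw)]])
    return [[*(np.array(c)+R@[x,y]),z] for x,y in((x0,y0),(x1,y0),(x1,y1),(x0,y1))]
def ov(n,img,u,v,w,h,s,name,polys):
    c=cv2.resize(img[v:v+h,u:u+w,::-1],None,fx=s,fy=s,interpolation=cv2.INTER_CUBIC)
    for q,col in polys:
        p=(proj(n,q)-[u,v]+.5)*s-.5
        cv2.polylines(c,[np.round(p).astype(int)],True,col,1)
    cv2.imwrite(f"pics/{name}.png",c)
E
python3 - <<'E'
from h import *
s=cv2.imread("pics/side0.png")[:,:,::-1];t=cv2.imread("pics/top0.png")[:,:,::-1]
c=(.4873,-.0016)
pol=[(box(c,-.45,-.03,.03,-.008,.008,.14),(255,0,0)),(box(c,-.09,-.051,.1,-.021,.021,.086),(0,0,255)),(box(c,-.09,.098,.283,-.065,.065,.086),(0,0,255)),(box(c,-.09,-.022,.022,-.035,.035,.096),(0,255,0)),(box(c,-.09,-.035,.035,-.035,.035,.070),(255,0,255))]
th=np.linspace(0,6.28,40);pol.append(([[c[0]+.024*np.cos(x),c[1]+.024*np.sin(x),.102] for x in th],(255,255,0)))
ov("top",t,205,115,75,130,5,"ov_t",pol)
ov("side",s,220,160,130,65,6,"ov_s",pol)
ov("top",t,212,190,50,50,12,"ov_t2",pol)
E
```

```text
(no output)
```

View pics/ov_t.png

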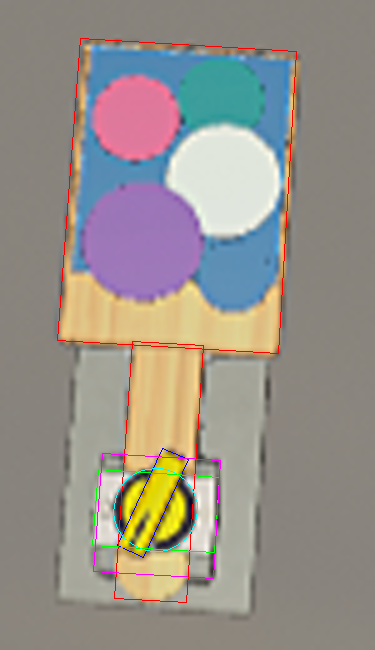

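View pics/ov_s.png

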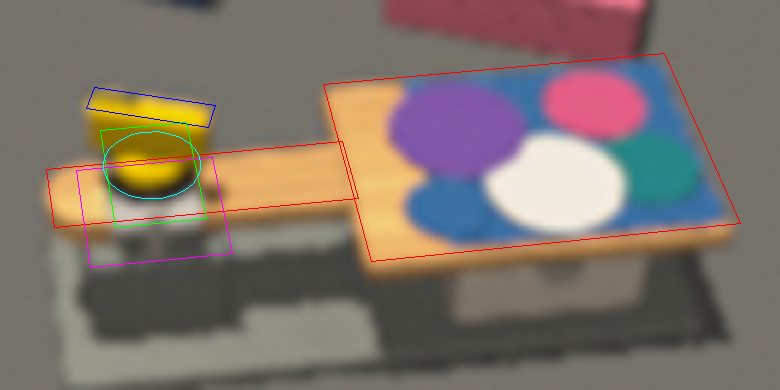

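View pics/ov_t2.png

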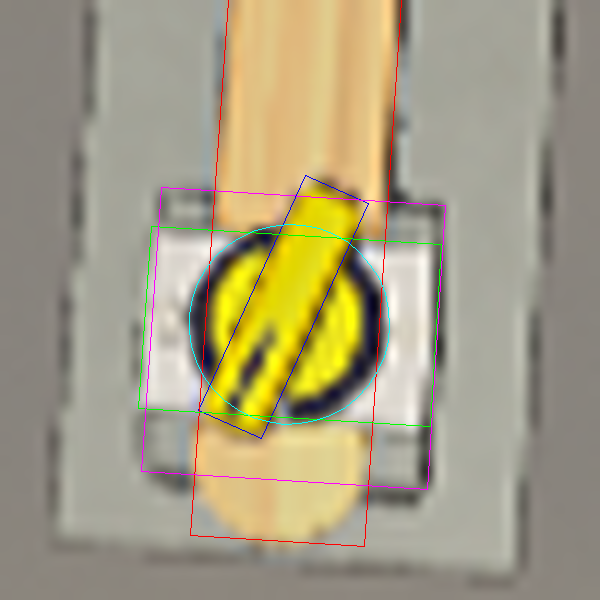

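```bash
cat >> h.py <<'E'
from scipy.spatial.transform import Rotation as Ro
def tool(o=None):
    o=o or arm.get_obs();R=Ro.from_euler("xyz",o["eef_rot"]).as_matrix();return np.array(o["ee_pos"]),R
def rel(p,jyaw,o=None):
    """shift in current tool axes & total turn about tool x (deg) to reach TCP p with jaw (tool y) yaw jyaw (mod pi)"""
    q,R=tool(o);cur=np.arctan2(R[1,1],R[0,1])
    d=R.T@(np.array(p)-q)
    t=-(jyaw-cur);t=(t+np.pi/2)%np.pi-np.pi/2
    return d,np.degrees(t),np.degrees(cur)
E
python3 - <<'E'
from h import *
q,R=tool();print(q,R.round(4))
print(rel((.4862,-.0025,.20),-.45+np.pi/2))
E
```

```text
[0.19744343 0.59240723 0.23029621] [[-8.000e-04  3.163e-01  9.487e-01]
 [-1.600e-03  9.487e-01 -3.163e-01]
 [-1.000e+00 -1.800e-03 -2.000e-04]]
(array([ 0.03102479, -0.47297316,  0.46211112]), np.float64(7.343433698543063), np.float64(71.56033291765603))
```

Emit:
move_arm([
  [[0,0,0],[0,-0.014,0.0136],1],
  [[0,0,0],[0,-0.0278,0.0272],1],
  [[0,0,0],[0,-0.0278,0.0272],1],
  [[0,0,0],[0,-0.0278,0.0272],1],
  [[0,0,0],[0,-0.0278,0.0272],1],
  [[0,0,0],[0,-0.0278,0.0272],1],
  [[0,0,0],[0,-0.0278,0.0272],1],
  [[0,0,0],[0,-0.0278,0.0272],1],
  [[0,0,0],[0,-0.0278,0.0272],1],
  [[0,0,0],[0,-0.0278,0.0272],1],
  [[0,0,0],[0,-0.0278,0.0272],1],
  [[0,0,0],[0,-0.0278,0.0272],1],
])

```text
clock: 1.3
ee_pos: [0.3934, 0.1891, 0.2311]
eef_rot: [-2.792, 1.571, -3.114]
ft_force: [0.6, 1.1, 0.2]
grip_width: 0.0854
```

Emit:
move_arm([
  [[0,0,0],[0,-0.0278,0.0272],1],
  [[0,0,0],[0,-0.0278,0.0272],1],
  [[0,0,0],[0,-0.0278,0.0272],1],
  [[0,0,0],[0,-0.0278,0.0272],1],
  [[0,0,0],[0,-0.0278,0.0272],1],
  [[3.67,0,0],[0,-0.014,0.0136],0.75],
  [[3.67,0,0],[0,0,0],0.75],
  [[0,0,0],[0,0,0],0.75],
  [[0,0,0],[0,0,0],0.75],
])

```text
clock: 2.2
ee_pos: [0.4865, -0.0017, 0.2309]
eef_rot: [-2.962, 1.57, 2.873]
ft_force: [-0.7, 0.5, 0.2]
grip_width: 0.0638
```

Run:
```python
from h import *
print(rel((.4862,-.0025,.113),-.45+np.pi/2))
t=optics.camera("top");s=optics.camera("side");crop("top",t,200,150,80,90,7,"t1");crop("side",s,210,120,90,80,7,"s1")
o=arm.get_obs();print(o["clock"],o["qpos"],o["ft_force"],o["grip_width"])
```

```text
(array([ 0.11791956, -0.00081651,  0.0002089 ]), np.float64(0.10340573995436436), np.float64(64.32030495906731))
2.3 [-1.65114046e-01 -1.16160462e-01  1.87691972e+00  6.76279457e-05
  1.38113731e+00 -1.28808456e+00] [ 0.26859726  0.28381797 -0.93796622] 0.06396781522888889
```

View pics/t1.png

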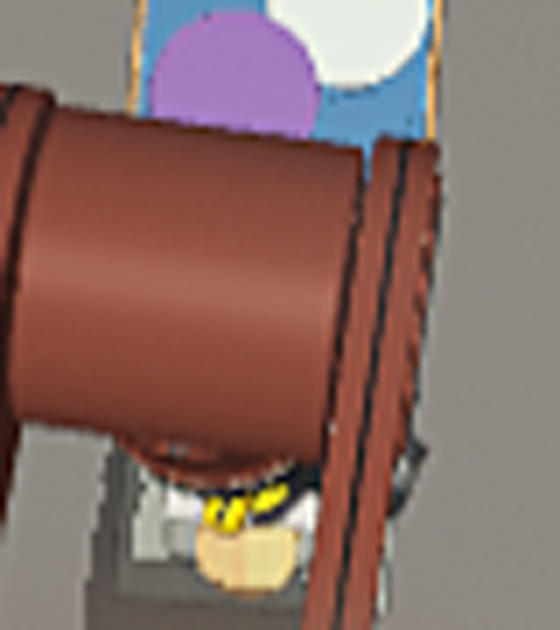

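View pics/s1.png

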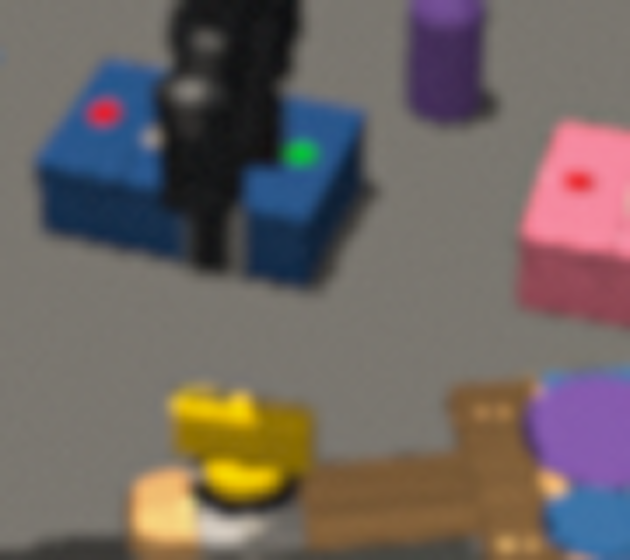

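Top view: the tool covers the knob. Side view: the jaws hang above the yellow bar, in line with it. Now I'll descend.

Emit:
move_arm([
  [[0,0,0],[0.02,-0.0008,0],0.75],
  [[0,0,0],[0.03,0,0],0.75],
  [[0,0,0],[0.03,0,0],0.75],
  [[0,0,0],[0.02,0,0],0.75],
  [[0,0,0],[0.012,0,0],0.75],
  [[0,0,0],[0.006,0,0],0.75],
  [[0,0,0],[0,0,0],0.75],
])

```text
clock: 3.0
ee_pos: [0.4863, -0.0023, 0.1131]
eef_rot: [-2.843, 1.57, 2.991]
ft_force: [0.6, 0.7, -1.5]
grip_width: 0.064
```

Run:
```python
from h import *
s=optics.camera("side");crop("side",s,210,150,90,80,7,"s2")
o=arm.get_obs();print(rel((.4862,-.0025,.113),-.45+np.pi/2,o),o["ee_pos"],o["ft_force"],o["moment"])
```

```text
(array([ 0.00093694, -0.00031715, -0.00062966]), np.float64(0.036757693169398954), np.float64(64.25365691228235)) [ 0.48690417 -0.0024877   0.11393749] [ 0.12795764 -0.02373904 -0.0259943 ] [0.00473175 0.03900321 0.02441878]
```

View pics/s2.png

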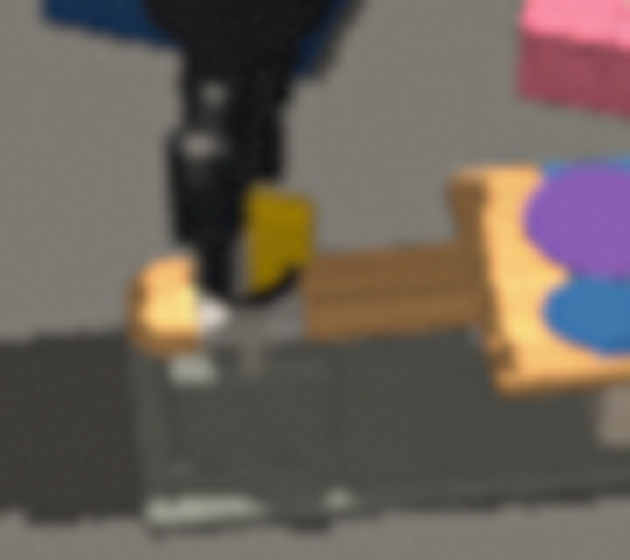

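The jaws straddle the bar (side crop around (245,240)). Now I'll close.

Emit:
move_arm([
  [[0,0,0],[0,0,0],0.3],
  [[0,0,0],[0,0,0],0.3],
  [[0,0,0],[0,0,0],0.1],
  [[0,0,0],[0,0,0],0],
  [[0,0,0],[0,0,0],0],
  [[0,0,0],[0,0,0],0],
], grip_force=60)

```text
clock: 3.65
ee_pos: [0.4875, -0.0015, 0.1144]
eef_rot: [1.094, 1.568, 0.644]
ft_force: [1.3, 5.1, 2.9]
grip_width: 0.0149
```

Run:
```python
from h import *
o=arm.get_obs();print(rel((.4862,-.0025,.113),-.45+np.pi/2,o),o["ft_force"],o["moment"],o["grip_width"])
```

```text
(array([ 0.00137969, -0.00144388, -0.00076283]), np.float64(-0.0037317802621675117), np.float64(64.21316743885079)) [1.30904339 5.05264165 2.88213385] [ 0.81734585 -0.1525225  -0.02526937] 0.014866960424185146
```

Emit:
move_arm([
  [[0,0,0],[0,0.0012,0.0006],0],
  [[4,0,0],[0,0,0],0],
  [[4,0,0],[0,0,0],0],
  [[4,0,0],[0,0,0],0],
  [[4,0,0],[0,0,0],0],
  [[0,0,0],[0,0,0],0],
])

```text
clock: 4.25
ee_pos: [0.4876, -0.0014, 0.1143]
eef_rot: [2.214, 1.57, 1.483]
ft_force: [-2.5, 2.8, 8.3]
grip_width: 0.0148
```

```bash
cat > st.py <<'E'
from h import *
o=arm.get_obs();q,R=tool(o);print("bar yaw",np.degrees(np.arctan2(R[1,1],R[0,1]))-90,q,o["ft_force"].round(1),"M",o["moment"].round(3),o["grip_width"],o["clock"],"tau",o["joint_torque"].round(2))
E
python3 st.py
```

```text
bar yaw -41.883591349455955 [ 0.48759873 -0.00140865  0.11434437] [-2.5  2.8  8.3] M [ 0.292  0.595 -0.031] 0.014828693825740615 4.25 tau [ -1.27 -32.83 -33.85  -0.55  -1.29   0.58]
```

Bar yaw is −41.9°, moving easily. I'll go in 4-degree steps now to find the stiff point.

Emit:
move_arm([
  [[4,0,0],[0,0,0],0],
  [[0,0,0],[0,0,0],0],
])

```text
clock: 4.45
ee_pos: [0.4876, -0.0014, 0.1144]
eef_rot: [2.314, 1.57, 1.514]
ft_force: [-3.3, 2.8, 8.0]
grip_width: 0.0153
```

```bash
python3 st.py
```

```text
bar yaw -45.87508759298626 [ 0.48759569 -0.00139149  0.11435194] [-3.3  2.8  8. ] M [ 0.4    0.692 -0.022] 0.015330874012271482 4.45 tau [ -1.29 -32.83 -33.86  -0.57  -1.31   0.53]
```

Emit:
move_arm([
  [[4,0,0],[0,0,0],0],
  [[0,0,0],[0,0,0],0],
])

```text
clock: 4.65
ee_pos: [0.4876, -0.0014, 0.1144]
eef_rot: [2.37, 1.57, 1.5]
ft_force: [-3.4, 2.9, 7.1]
grip_width: 0.0148
```

```bash
python3 st.py
```

```text
bar yaw -49.8788107761378 [ 0.48759684 -0.00139037  0.11436286] [-3.4  2.9  7.1] M [ 0.399  0.665 -0.043] 0.01481798478073833 4.65 tau [ -1.32 -32.83 -33.86  -0.59  -1.32   0.53]
```

Emit:
move_arm([
  [[4,0,0],[0,0,0],0],
  [[0,0,0],[0,0,0],0],
])

```text
clock: 4.85
ee_pos: [0.4876, -0.0014, 0.1144]
eef_rot: [2.472, 1.57, 1.532]
ft_force: [-2.6, 3.3, 6.9]
grip_width: 0.0149
```

```bash
python3 st.py
```

```text
bar yaw -53.855381120556835 [ 0.48759562 -0.00137444  0.11435662] [-2.6  3.3  6.9] M [0.41  0.682 0.082] 0.014908253289803776 4.85 tau [ -1.49 -32.83 -33.86  -0.55  -1.32   0.68]
```

Emit:
move_arm([
  [[4,0,0],[0,0,0],0],
  [[0,0,0],[0,0,0],0],
])

```text
clock: 5.05
ee_pos: [0.4876, -0.0013, 0.1144]
eef_rot: [2.6, 1.57, 1.59]
ft_force: [-2.5, 2.7, 7.5]
grip_width: 0.015
```

```bash
python3 st.py
```

```text
bar yaw -57.85338431893321 [ 0.48758915 -0.0013446   0.11435704] [-2.5  2.7  7.5] M [0.401 0.684 0.088] 0.015029494285580132 5.05 tau [ -1.49 -32.84 -33.86  -0.56  -1.33   0.67]
```

The moment steps up between −50° and −54°, and the predicted stiff point was −51°. The target is −81°, so 23° more.

Emit:
move_arm([
  [[4,0,0],[0,0,0],0],
  [[4,0,0],[0,0,0],0],
  [[4,0,0],[0,0,0],0],
  [[4,0,0],[0,0,0],0],
])

```text
clock: 5.45
ee_pos: [0.4876, -0.0013, 0.1143]
eef_rot: [2.942, 1.57, 1.653]
ft_force: [-3.8, 3.4, 7.4]
grip_width: 0.0149
```

```bash
python3 st.py
```

```text
bar yaw -73.89484370125217 [ 0.48756051 -0.00127027  0.1143394 ] [-3.8  3.4  7.4] M [0.528 0.701 0.308] 0.014864160670405406 5.45 tau [ -1.88 -32.84 -33.85  -0.6   -1.35  -0.6 ]
```

Emit:
move_arm([
  [[4,0,0],[0,0,0],0],
  [[3.5,0,0],[0,0,0],0],
  [[0,0,0],[0,0,0],0],
])

```text
clock: 5.75
ee_pos: [0.4876, -0.0013, 0.1143]
eef_rot: [3.064, 1.57, 1.645]
ft_force: [-2.6, 3.3, 7.8]
grip_width: 0.015
```

```bash
python3 st.py
```

```text
bar yaw -81.34664227635602 [ 0.48756403 -0.00126269  0.11432288] [-2.6  3.3  7.8] M [0.444 0.724 0.144] 0.015010447000621359 5.75 tau [ -1.62 -32.85 -33.85  -0.69  -1.35   0.64]
```

While moving the moment was 0.31 N m, which matches the collar's resistance. I'll release and rise.

Emit:
move_arm([
  [[0,0,0],[0,0,0],0.3],
  [[0,0,0],[0,0,0],0.6],
  [[0,0,0],[0,0,0],0.7],
  [[0,0,0],[-0.015,0,0],0.7],
  [[0,0,0],[-0.03,0,0],0.7],
  [[0,0,0],[-0.03,0,0],0.7],
  [[0,0,0],[-0.03,0,0],0.7],
  [[0,0,0],[-0.02,0,0],0.7],
  [[0,0,0],[0,0,0],0.7],
])

```text
clock: 6.65
ee_pos: [0.4895, -0.0022, 0.2418]
eef_rot: [1.232, 1.564, -0.187]
ft_force: [0.3, 0.2, -0.4]
grip_width: 0.0599
```

```bash
python3 st.py
python3 - <<'E'
from h import *
# box: yaw, ridge top target, jaw along box x => jaw yaw = box yaw
print(rel((.5252,.312,.15),-.563))
E
```

```text
bar yaw -81.28512401934127 [ 0.48952077 -0.00222641  0.24179217] [ 0.3  0.2 -0.4] M [ 0.022 -0.011 -0.014] 0.05988003576477976 6.65 tau [  0.08 -32.97 -38.66   0.     0.47   0.  ]
(array([ 0.09164081,  0.08232276, -0.30538824]), np.float64(40.972399846524084), np.float64(8.714875980658732))
```

Emit:
move_arm([
  [[0,0,0],[0,0.0033,-0.016],0.5],
  [[0,0,0],[0,0.0066,-0.032],0.2],
  [[0,0,0],[0,0.0066,-0.032],0],
  [[0,0,0],[0,0.0066,-0.032],0],
  [[0,0,0],[0,0.0066,-0.032],0],
  [[0,0,0],[0,0.0066,-0.032],0],
  [[0,0,0],[0,0.0066,-0.032],0],
  [[0,0,0],[0,0.0066,-0.032],0],
  [[0,0,0],[0,0.0066,-0.032],0],
  [[0,0,0],[0,0.0066,-0.032],0],
  [[0,0,0],[0,0.0033,-0.016],0],
])

```text
clock: 7.75
ee_pos: [0.5033, 0.3264, 0.2364]
eef_rot: [-1.462, 1.569, -2.878]
ft_force: [-0.5, 0.3, -1.0]
grip_width: 0.0
```

Emit:
move_arm([
  [[-8,0,0],[0,0,0],0],
  [[-8.2,0,0],[0.01,0,0],0],
  [[-8.2,0,0],[0.03,0,0],0],
  [[-8.2,0,0],[0.03,0,0],0],
  [[-8.2,0,0],[0.03,0,0],0],
  [[-8.2,0,0],[0.02,0,0],0],
  [[0,0,0],[0,0,0],0],
])

```text
clock: 8.45
ee_pos: [0.5012, 0.3224, 0.1134]
eef_rot: [-2.098, 1.562, -2.66]
ft_force: [0.2, -0.4, 0.8]
grip_width: -0.0004
```

```bash
python3 st.py
python3 - <<'E'
from h import *
o=arm.get_obs();print(rel((.5066,.3246,.0535),-.563+np.pi/2,o),o["qpos"])
t=optics.camera("top");s=optics.camera("side")
cv2.imwrite("pics/t3f.png",t[:,:,::-1]);cv2.imwrite("pics/s3f.png",s[:,:,::-1])
crop("side",s,180,60,120,130,5,"s3")
c=(.4876,-.0014)
ov("top",t,212,190,50,50,12,"t3",[(box(c,np.radians(-81.3),-.03,.03,-.008,.008,.14),(255,0,0))])
E
```

```text
bar yaw -32.22984318164183 [0.50123905 0.3224218  0.11335768] [ 0.2 -0.4  0.8] M [-0.013  0.011  0.041] -0.00044830406174374776 8.45 tau [ -0.06 -49.39 -36.73  -0.    -0.53  -1.52]
(array([0.05980494, 0.00515459, 0.00363664]), np.float64(0.027680684223515304), np.float64(57.77015681835817)) [ 4.39553681e-01  2.68524393e-01  1.70053077e+00 -3.95424254e-04
  1.18128687e+00 -5.68557342e-01]
```

View pics/t3.png

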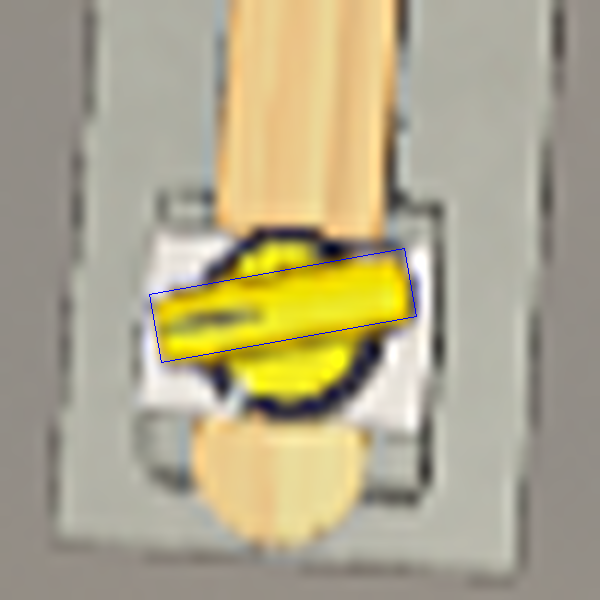

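View pics/s3.png

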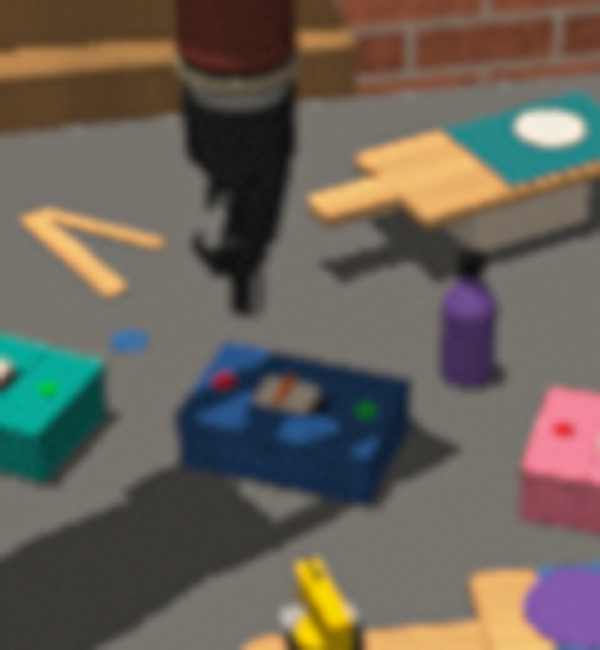

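The knob picture matches the −81° overlay, so the extra turn is about 30°. The switch is still off and the closed fingers are above its red side. I'll descend.

Emit:
move_arm([
  [[0,0,0],[0.015,0.005,0.0036],0],
  [[0,0,0],[0.02,0,0],0],
  [[0,0,0],[0.015,0,0],0],
  [[0,0,0],[0.005,0,0],0],
  [[0,0,0],[0.004,0,0],0],
  [[0,0,0],[0,0,0],0],
  [[0,0,0],[0,0,0],0],
])

```text
clock: 9.25
ee_pos: [0.5105, 0.3271, 0.0602]
eef_rot: [1.001, 1.569, 0.437]
ft_force: [0.3, 0.1, -0.1]
grip_width: -0.0002
```

```bash
python3 st.py
python3 - <<'E'
from h import *
o=arm.get_obs();print(rel((.5066,.3246,.0535),-.563+np.pi/2,o))
t=optics.camera("top");s=optics.camera("side")
crop("side",s,205,110,70,60,10,"s4");crop("top",t,95,165,80,80,8,"t4")
E
```

```text
bar yaw -32.297063946115216 [0.51050468 0.3271227  0.06020111] [ 0.3  0.1 -0.1] M [-0.007 -0.004 -0.023] -0.00024889614815948297 9.25 tau [-1.000e-02 -5.018e+01 -3.340e+01 -0.000e+00  1.000e-02  1.000e-02]
(array([ 0.0066949 , -0.00422632, -0.00195755]), np.float64(-0.03954008024987078), np.float64(57.702936053884784))
```

View pics/s4.png

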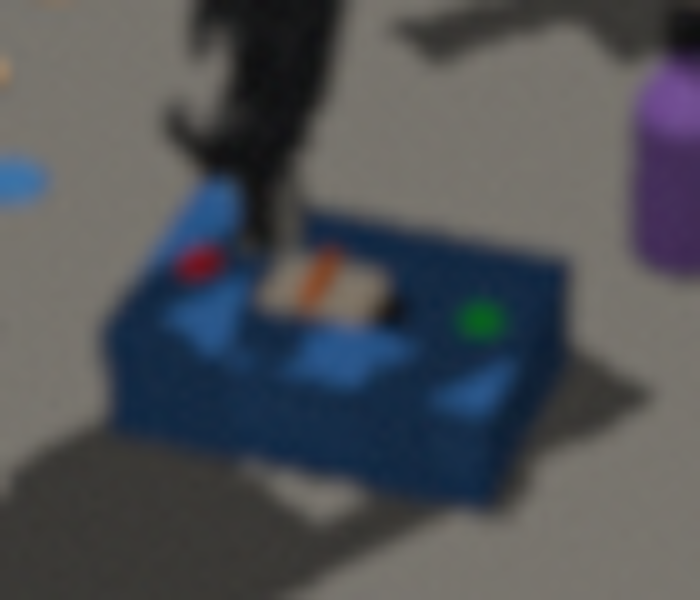

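View pics/t4.png

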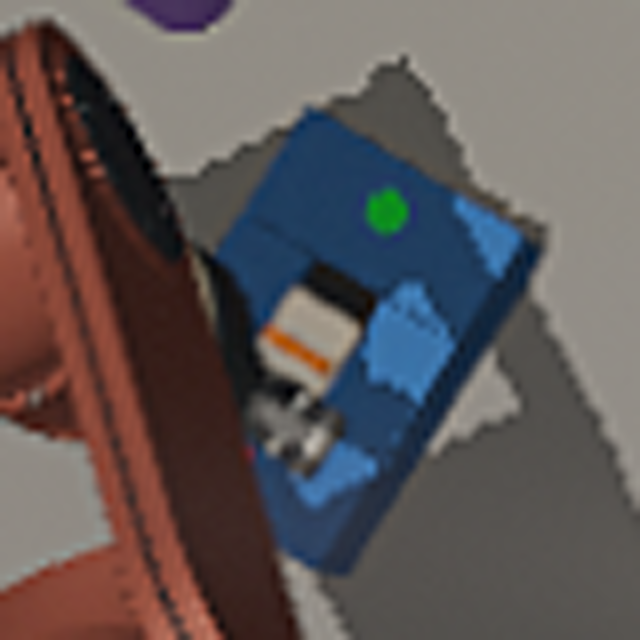

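The fingers hover on the red side of the ridge. I'll correct the small offset, then descend fully.

Emit:
move_arm([
  [[0,0,0],[0,-0.0042,-0.002],0],
  [[0,0,0],[0.0035,0,0],0],
  [[0,0,0],[0.0032,0,0],0],
  [[0,0,0],[0,0,0],0],
  [[0,0,0],[0,0,0],0],
])

```text
clock: 9.85
ee_pos: [0.5058, 0.3243, 0.0523]
eef_rot: [-2.166, 1.57, -2.729]
ft_force: [0.2, 0.6, 0.5]
grip_width: 0.0001
```

```bash
python3 st.py
python3 - <<'E'
from h import *
o=arm.get_obs();print(rel((.5066,.3246,.0535),-.563+np.pi/2,o))
s=optics.camera("side");crop("side",s,205,110,70,60,10,"s5")
E
```

```text
bar yaw -32.27959705652516 [0.50582904 0.32429295 0.05231494] [0.2 0.6 0.5] M [-0.031  0.003 -0.003] 5.173317223554351e-05 9.85 tau [ 1.000e-02 -5.014e+01 -3.318e+01 -0.000e+00  1.000e-02  0.000e+00]
(array([-0.00118551,  0.0006708 ,  0.00048747]), np.float64(-0.022073190659815733), np.float64(57.72040294347484))
```

View pics/s5.png

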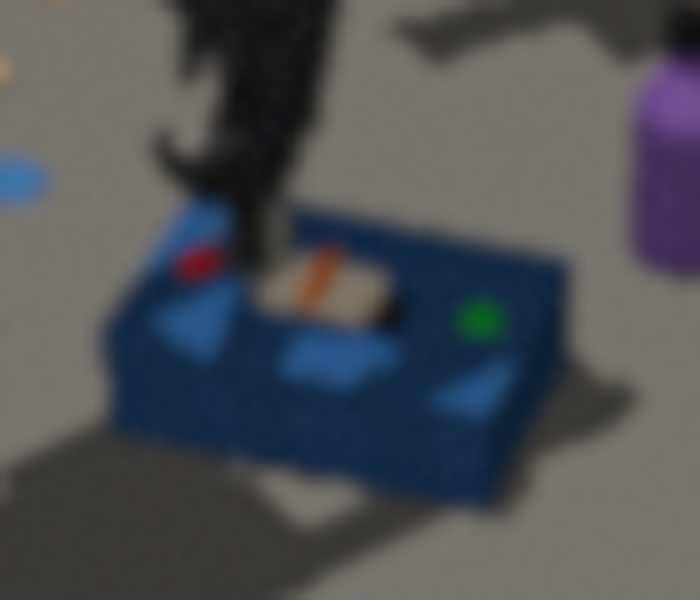

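I'll raise 1 mm for clearance and push towards green in small steps.

Emit:
move_arm([
  [[0,0,0],[-0.0007,0.0006,0.002],0],
  [[0,0,0],[0,0,0.003],0],
  [[0,0,0],[0,0,0.002],0],
  [[0,0,0],[0,0,0.002],0],
  [[0,0,0],[0,0,0.002],0],
])

```text
clock: 10.4
ee_pos: [0.5149, 0.3195, 0.0533]
eef_rot: [-3.089, 1.569, 2.63]
ft_force: [-4.4, 3.4, 2.3]
grip_width: -0.0
```

Emit:
move_arm([
  [[0,0,0],[0,0,0.002],0],
  [[0,0,0],[0,0,0.002],0],
])

```text
clock: 10.6
ee_pos: [0.5187, 0.3172, 0.0533]
eef_rot: [-3.042, 1.57, 2.679]
ft_force: [-2.3, 0.8, 1.3]
grip_width: -0.0
```

Emit:
move_arm([
  [[0,0,0],[0,0,0.002],0],
  [[0,0,0],[0,0,0.002],0],
  [[0,0,0],[0,0,0],0],
])

```text
clock: 10.9
ee_pos: [0.523, 0.3142, 0.0533]
eef_rot: [0.087, 1.57, -0.477]
ft_force: [0.5, 0.1, -0.1]
grip_width: 0.0002
```

```bash
python3 st.py
python3 - <<'E'
from h import *
o=arm.get_obs();print(rel((.5066,.3246,.0535),-.563+np.pi/2,o))
s=optics.camera("side");crop("side",s,205,110,70,60,10,"s6")
E
```

```text
bar yaw -32.30230330010438 [0.52300032 0.31423563 0.05327411] [ 0.5  0.1 -0.1] M [ 0.009  0.067 -0.012] 0.00021094928880286096 10.9 tau [ 0.000e+00 -5.121e+01 -3.353e+01 -2.000e-02 -0.000e+00 -3.000e-02]
(array([-2.39624872e-04, -3.71175604e-06, -1.94006245e-02]), np.float64(-0.044779434239032696), np.float64(57.69769669989562))
```

View pics/s6.png

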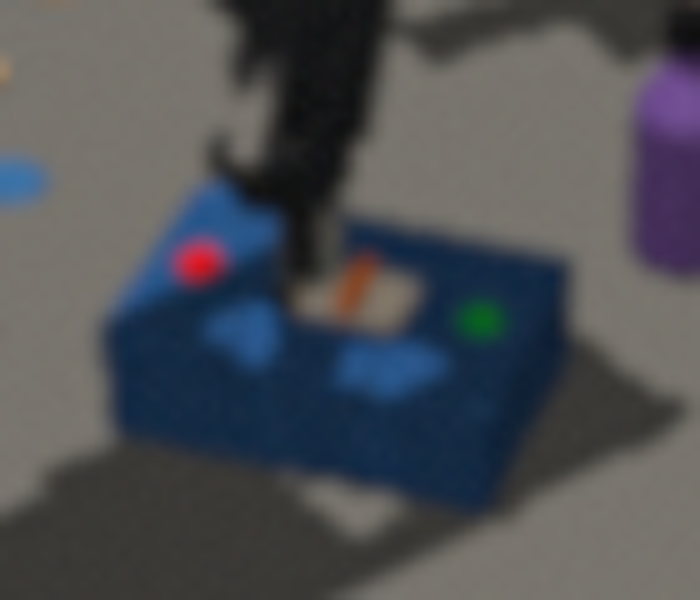

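The force peaked at about 6 N and then vanished. The ridge is now at crop (355,285), the slide is at the green end and the dark gap there has closed. I'll back off, rise and check.

Emit:
move_arm([
  [[0,0,0],[0,0,-0.004],0],
  [[0,0,0],[-0.01,0,0],0],
  [[0,0,0],[-0.03,0,0],0],
  [[0,0,0],[-0.04,0,0],0],
  [[0,0,0],[-0.04,0,0],0],
  [[0,0,0],[-0.03,0,-0.02],0],
  [[0,0,0],[0,0,-0.04],0],
  [[0,0,0],[0,0,-0.04],0],
  [[0,0,0],[0,0,-0.03],0],
  [[0,0,0],[0,0,0],0],
  [[0,0,0],[0,0,0],0],
])

```text
clock: 12.05
ee_pos: [0.4089, 0.3867, 0.2042]
eef_rot: [0.81, 1.569, 0.248]
ft_force: [0.9, -0.2, -0.1]
grip_width: 0.0
```

```bash
python3 st.py
python3 - <<'E'
from h import *
s=optics.camera("side");t=optics.camera("top")
cv2.imwrite("pics/t7f.png",t[:,:,::-1]);cv2.imwrite("pics/s7f.png",s[:,:,::-1])
crop("side",s,205,120,70,50,10,"s7")
ov("top",t,212,190,50,50,12,"t7",[(box((.4876,-.0014),np.radians(-81.3),-.03,.03,-.008,.008,.14),(255,0,0))])
E
```

```text
bar yaw -32.1732328849848 [0.40890389 0.3866829  0.2041722 ] [ 0.9 -0.2 -0.1] M [-0.008 -0.002  0.016] 1.4812084931984719e-05 12.05 tau [  1.1  -42.93 -37.72   0.14   0.07   0.06]
```

View pics/s7.png

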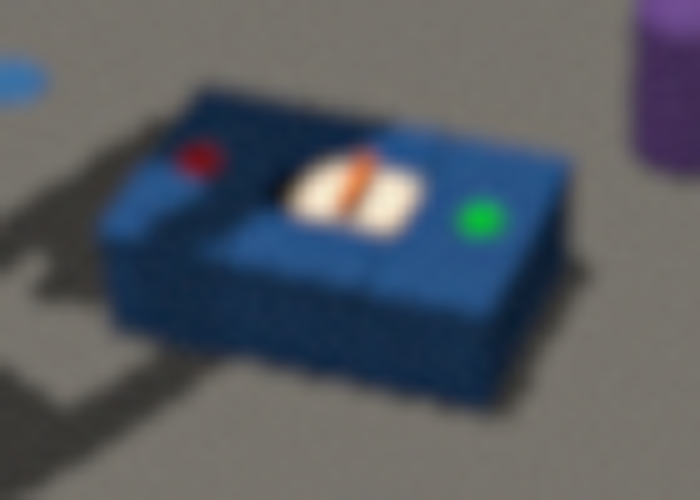

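View pics/t7.png

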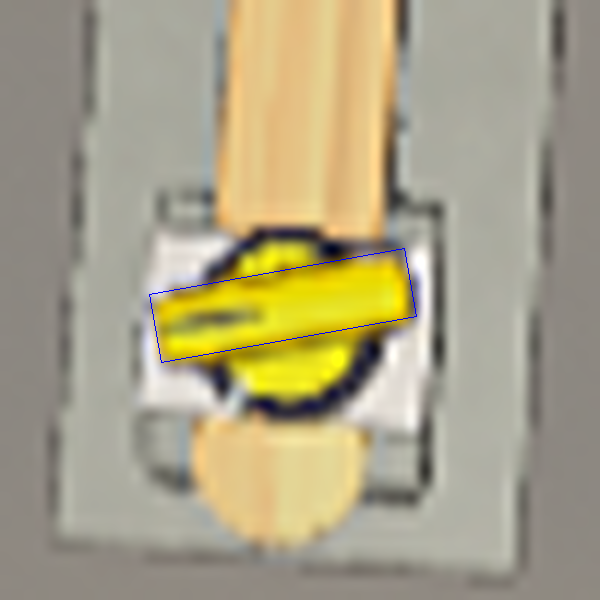

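View pics/t7f.png

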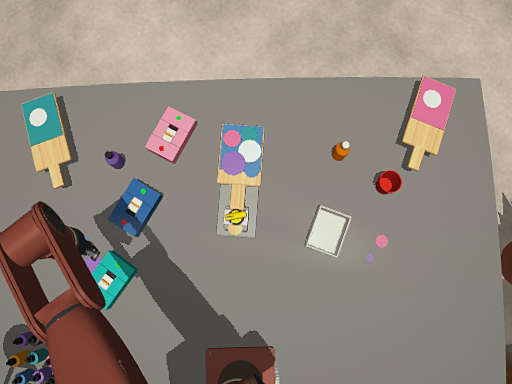

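The slide is at the green end with the gap now on the red side. The knob holds at −81°, and the bottles, cup, tub and board are where they were. I'll hand in.

```bash
python3 -c "
from rig import arm
print(arm.sign_off())"
```

```text
the job is handed in; nothing more can be done
None
```

I clamped the board first, then switched on the rocker, and handed the job in at about 12 s on the robot's clock.

- **Clamp:** I turned the yellow knob clockwise. It went stiff between −50° and −54° bar yaw, where I had predicted −51°. I carried on to −81°, which is about 30° past the stiff point, and let go. After release, and again at the end, the knob in the top picture matched the −81° model.
- **Switch:** I pushed the orange ridge towards the green dot with closed fingers. The force peaked at about 6 N and then dropped to nothing as the slide snapped over. After I backed off, the picture showed the slide at the green end and the open gap on the red side.
- **Everything else:** In the final top picture the bottles, cup, tub and board look unmoved, and the wrist force reads about 1 N or less.

**Readings that disagreed:**
- When the arm paused just past the stiff point, the moment read only about 0.09–0.14 N m. While turning it read 0.31 N m, which matches the 0.3 N m given.
- The two cameras put the knob centre up to about 5 mm apart in y. The centre found by gripping, at (0.4876, −0.0014), agreed with the position measured from both views together.

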